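# Clamp a spoon billet in the screw clamp

### The arm

A 7-joint arm with a two-finger parallel gripper is mounted at the origin on a cart in front of the work surface, level with it; the furniture and walls round the work are solid. World frame = base frame: x ahead of the robot, y to its left, z up, the work surface at z = 0. Lengths are in mm, angles in rad, forces in N, time in s.
With the tool pointing down it reaches from about 400 to 875 mm from the base axis. Payload 4.4 kg.
Tool frame: the origin (TCP) lies at the very end of the fingers, on their centre line; the grasp point (between the pads) lies 19 mm behind it; z points along the fingers, y is the direction in which the jaws open and shut (so a half turn about z gives the same grasp; the last joint's range is limited). The gripper opens to 85 mm and grips with 20 to 120 N. Pads are 22 mm wide; open, the fingers measure 114 mm over their backs; the gripper's body (76 mm by 85 mm) begins 54 mm behind the grasp point. The pads swing forward as they close: fully open they stand 13 mm farther back than shut.
Start: joints at [1.256, 0.628, 0.038, 1.517, -0.027, 0.996, -0.02], TCP at [160.084, -629.993, 231.313] pointing down, gripper open.
Joint ranges: [-3.06, 3.06], [-0.37, 2.12], [-1.25, 1.32], [0.18, 2.47], [-1.1, 4.24], [0.23, 1.98], [-2.94, 2.94]. Speed limits (rad/s): [2.57, 2.57, 3.14, 3.14, 3.14, 3.14, 3.14].

### API

Orientations are given as [roll, pitch, yaw] about the fixed x, y, z axes, in that order (R = Rz(yaw) Ry(pitch) Rx(roll)).
In Python, from cell import ctrl, eyes gives the robot as it stands.
- The arm moves only by the tool move_arm, never from a script. Its argument "increments" is a list of rows, each a list of 6 numbers: the shift along the tool's x, y, z in cm, then the turn, a rotation vector about the tool's x, y, z in degrees. In form: [[x, y, z, wx, wy, wz], ...]. A call has 1 to 20 rows; each row is the pose to reach, as a shift and turn from the pose commanded when the call began, along the tool's axes at that moment; what a row does not reach only later rows make up. A row lasts 1/10 s, in which the tool goes at most 50 mm and 8.59 degrees, less where a joint would pass 70% of its speed; a pose out of reach is approached as far as the arm can. A call with a gripper value outside its range is refused whole. "grip" is the opening, from -1 (shut) to 1 (fully open), set as the call begins (left out, the last holds). The fingers move at their own pace and stop on an object; the grip force is fixed at half the most. Time passes only in rows, so rows that repeat a pose let the fingers close. It gives the time, the measured TCP pose, the force and the opening at its end, in the units of the state.
- ctrl.read_state(): the state, without advancing time (a new reading comes with each control period).
- eyes.get_image(name): name is "scene" or "top" or "wrist"; returns the picture (420x560x3 uint8, red, green, blue); there is no depth.
- eyes.calibration(name): a dict with "fx", "fy", "cx", "cy" (pixels), "dist" ([k1, k2, p1, p2, k3] as OpenCV has them; the pictures are not rectified), "pose" (4x4, takes a point from camera to world coordinates); the wrist camera has in their place "tool_from_camera" (4x4, takes a point from camera to tool coordinates, whose origin is the TCP and whose axes are the flange's). Camera axes: x right, y up, looking along -z (the intrinsics and any distortion apply to the point x, -y, -z); pixel columns grow to the right and rows downward; lengths in mm; the calibration is good to about 2 mm. A picture is of the moment at which its call begins: read the wrist's pose just before it. calibration takes no time and is no camera call.
- ctrl.finish_job(): hands the job in, once; it reports no verdict.
The state is a dict: "clock": time; "qpos": joint angles; "qd": joint speeds; "tau": joint torques, N m; "eef_pos": TCP position; "tool_rot": TCP orientation; "force": force on the tool from outside, world axes, zero at the start; "torque": the same for the moment, N m; "width": finger opening in mm.
Only numpy, scipy, OpenCV 4.12 (cv2) and the standard library are available. Lean on these libraries where they do the work, as an engineer would, in place of code of your own. Each camera call takes 0.05 s, during which the arm holds its last target. There are 200 camera calls.

### The job

Lay the pale spoon billet flat on the clamp's board, lengthways between the two low rails and with one end pushed fully home against the end stop under the screw. Then wind the crank clockwise until the pad meets the wood and snug it by feel, so that the billet is held firmly but not crushed, and let go. Leave the other things on the bench alone.

Things in the scene. Friction and masses are not known exactly. Their poses are not given: they have to be found in the camera images.
- billet_centre (a point): centre (half-way up) of the loose spoon billet: a pale rectangular wood block 200 x 55 x 34 mm with a pencil outline, 0.19 kg (varies by a third), lying flat on the bench. x runs along its 200 mm length, y across its 55 mm width, z up. Either end may go to the stop.
- bed: fixed plywood clamp board, 200 x 124 x 18 mm, top 18 mm above the bench. Origin on its underside; it spans x = -90 to +110 mm. x runs along the channel to the stop (roughly away from the robot). Two dark rails 14 mm high, x = -18 to +47 mm, leave a 62 mm wide channel about y = 0, with flared lead-ins (x = -38 to -18 mm). The dark stop, 24 mm high, has its face at x = +50 mm.
- bed_home (a point): where the billet's centre is when home: 50 mm before the board's origin on the channel's middle line, 35 mm above the bench; axes as the board's. A billet at home overhangs the board's near edge by 60 mm.
- screw_axis (a point): point on the vertical screw axis, on top of the nut (radius 17 mm) in the clamp's grey overhead arm, 25 mm beyond the board's origin, so the pad lands 25 mm inside the billet's end. The arm's underside is 91 to 97 mm above the bench (its height is set differently each time). The pad hangs below it, too low for a billet lifted over the rails: it must slide in from the near end.
- knob_grip (a point): centre of the crank's upright, freely spinning pale wooden knob, 19 mm thick and 50 mm tall, standing on a flat crank bar, 55 mm from the screw axis and about 0.19 m above the bench, with free space above. It goes round the screw axis and sinks with it, 4 mm per radian. At the start the crank points away from the robot, within about 1 rad of the board's x.
- crank (a joint): crank angle, 0 to 7 rad, growing clockwise from above; lowers the pad 4 mm per rad. The pad starts 4 to 18 mm above a billet at home; the gap is not given. Free turning takes about 4 N along the path at the knob (screw friction; it holds the screw when let go, so load is felt only while turning). On the wood each further 1 N adds about 14 N of clamping: snug is 8 to 12 N in all, 20 N crushes.
- sanding_block: loose sanding block, 104 x 59 x 30 mm, dark grey abrasive below and brown above: a bystander. Origin on its underside.
- mug: loose white mug, 101 mm tall: a bystander. Origin on its underside.
- square: loose try square: a bystander. Origin on its underside.
- spectacles: loose dark red spectacles: a bystander. Origin on their underside.

How it is judged:
By the outcome, as a careful person would: the job done as asked, in the order asked, and still so for the second after the job is handed in, with the robot touching nothing.
It also fails if it takes over 66 s, if anything falls off the work surface, if the arm or the gripper's body presses on something with over 40 N, if the wrist force passes 120 N, or if a joint passes its speed limit or range.

## Working session

There is one attempt and no reset: what is moved stays moved. The work goes in short steps, Python scripts to look and compute and a tool call to move; the robot and the scene stay as the last step left them, time stands still between calls to the robot, and variables do not carry over. Pictures are saved under pics/ and viewed, about 8 in all and at most 12, crops included, and the job is handed in when it is done.

Besides the shell and the picture viewer there is one more tool, called after "Call:" by a JSON object that holds its "fn" and its "kwargs", one argument or row to a line. move_arm: Moves the arm, as the interface text tells. Its arguments: {"type":"object","properties":{"increments":{"type":"array","items":{"type":"array","items":{"type":"number"}}},"grip":{"type":"number"}},"required":["increments"]}

```bash
mkdir -p pics; ls
cat > h.py <<'E'
import numpy as np, cv2
from scipy.spatial.transform import Rotation as R
from cell import ctrl, eyes
def snap(n,f):
    im=eyes.get_image(n); cv2.imwrite(f'pics/{f}.png',cv2.cvtColor(im,cv2.COLOR_RGB2BGR)); return im
def tool():
    s=ctrl.read_state(); T=np.eye(4); T[:3,:3]=R.from_euler('xyz',s['tool_rot']).as_matrix(); T[:3,3]=s['eef_pos']; return T
def cam(n,T=None):
    c=eyes.calibration(n)
    P=np.array(c['pose']) if 'pose' in c else T@np.array(c['tool_from_camera'])
    K=np.array([[c['fx'],0,c['cx']],[0,c['fy'],c['cy']],[0,0,1]]); return K,np.array(c['dist']),P
def ray(n,px,z,T=None):
    K,d,P=cam(n,T); u=cv2.undistortPoints(np.array(px,float).reshape(-1,1,2),K,d).reshape(-1,2)
    v=np.c_[u[:,0],-u[:,1],-np.ones(len(u))]@P[:3,:3].T; o=P[:3,3]
    z=np.broadcast_to(z,len(u)); return o+v*((z-o[2])/v[:,2])[:,None]
def proj(n,X,T=None):
    K,d,P=cam(n,T); c=(np.atleast_2d(X)-P[:3,3])@P[:3,:3]
    return cv2.projectPoints(c*[1,-1,-1],np.zeros(3),np.zeros(3),K,d)[0].reshape(-1,2)
E
python3 - <<'E'
from h import *
a=snap('top','top'); b=snap('scene','scene')
s=ctrl.read_state(); print({k:np.round(v,3) for k,v in s.items()})
for n in('top','scene'): print(n,np.round(cam(n)[2],2).tolist(),cam(n)[0].tolist())
print(eyes.calibration('wrist'))
for n in('top','scene'): cv2.imwrite(f'pics/{n}_b.png',cv2.resize(cv2.imread(f'pics/{n}.png'),(800,600),interpolation=2))
E
```

```text
pics
{'clock': np.float64(0.1), 'qpos': array([ 1.256,  0.629,  0.038,  1.518, -0.027,  0.996, -0.02 ]), 'qd': array([ 0.001, -0.001,  0.001, -0.   ,  0.002, -0.   ,  0.   ]), 'tau': array([ 3.0000e-03, -5.6453e+01,  1.2300e+00, -1.9397e+01,  1.1000e-02,
        5.0000e-03, -0.0000e+00]), 'eef_pos': array([ 159.971, -629.44 ,  230.455]), 'tool_rot': array([-3.14 , -0.   ,  0.249]), 'force': array([-0.197, -0.383, -0.242]), 'torque': array([-0.006,  0.018, -0.039]), 'width': np.float64(85.371)}
top [[-0.34, 0.74, -0.57, -477.74], [-0.94, -0.27, 0.22, 280.3], [0.01, 0.61, 0.79, 1536.56], [0.0, 0.0, 0.0, 1.0]] [[522.6252566670536, 0.0, 279.6569531330436], [0.0, 522.6252566670536, 202.0781544169706], [0.0, 0.0, 1.0]]
scene [[0.95, 0.2, -0.26, 208.64], [-0.32, 0.55, -0.77, -1206.46], [-0.01, 0.81, 0.59, 991.21], [0.0, 0.0, 0.0, 1.0]] [[519.61466245697, 0.0, 279.3369635558087], [0.0, 519.61466245697, 204.14343245548616], [0.0, 0.0, 1.0]]
{'fx': 297.702726592033, 'fy': 297.702726592033, 'cx': 273.4541064273036, 'cy': 209.3054045118981, 'dist': array([-0.05304477,  0.        ,  0.        ,  0.        ,  0.        ]), 'tool_from_camera': array([[-9.33635392e-05,  9.53774879e-01,  3.00521999e-01,
         7.66047757e+01],
       [ 9.99999995e-01,  7.96058688e-05,  5.80239083e-05,
         1.16774428e-01],
       [ 3.14184313e-05,  3.00522003e-01, -9.53774882e-01,
        -1.41629543e+02],
       [ 0.00000000e+00,  0.00000000e+00,  0.00000000e+00,
         1.00000000e+00]])}
```

View pics/top_b.png

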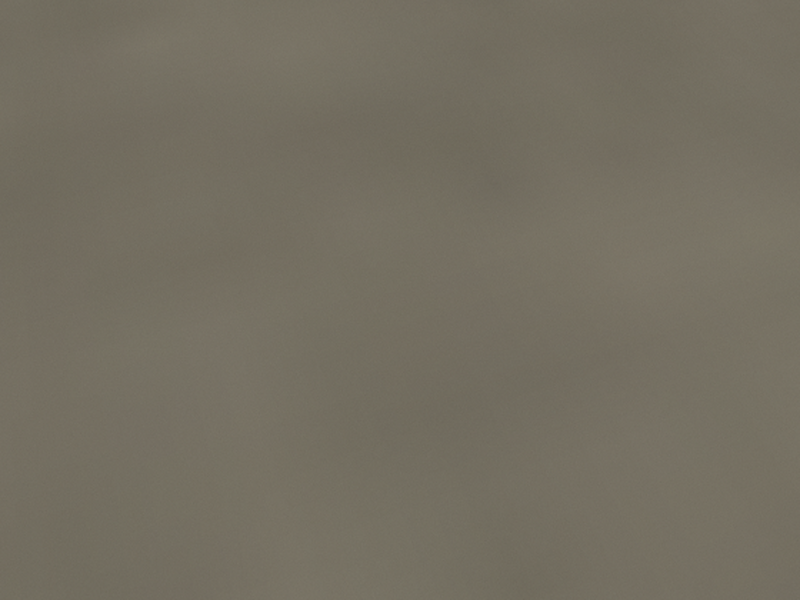

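View pics/scene_b.png

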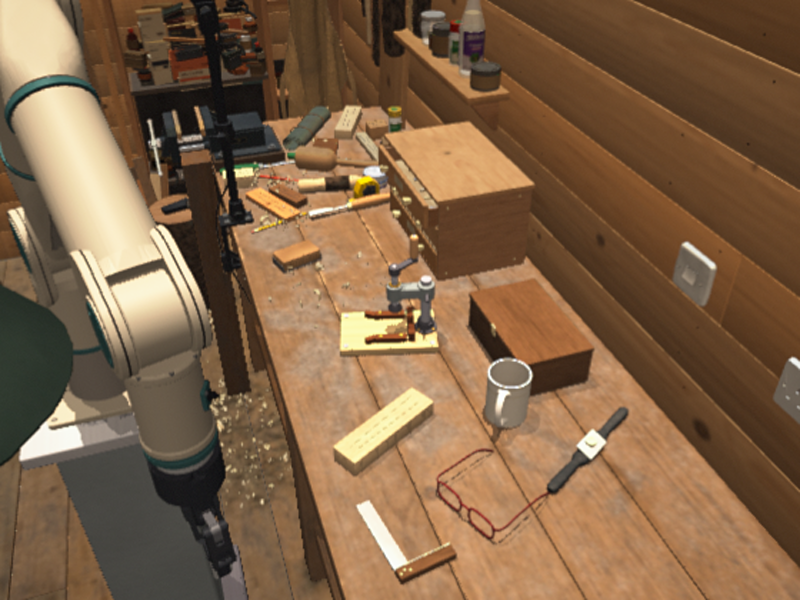

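The top camera shows only a blur, so it's no use. In the scene view the billet is near (385,430) and the clamp near (390,320). The knob is near (413,245) and the mug near (508,392), in 800x600 pixels. I'll enlarge the clamp and billet.

Run:
```python
from h import *
im=cv2.imread('pics/scene.png')
a=im[250:340,225:315]; b=im[160:250,230:320]
def up(c,x0,y0):
    c=cv2.resize(c,(400*2//2*1,400),interpolation=2)
    k=400/90
    for i in range(0,90,10):
        p=int(i*k); cv2.putText(c,str(x0+i),(p,8),0,.3,(255,255,0),1); cv2.putText(c,str(y0+i),(0,p+4),0,.3,(255,255,0),1)
        cv2.line(c,(p,0),(p,400),(255,255,0),1) if 0 else cv2.line(c,(p,10),(p,14),(255,255,0),1)
    return c
cv2.imwrite('pics/c1.png',np.hstack([up(a,225,250),up(b,230,160)]))
```

```text
(no output)
```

View pics/c1.png

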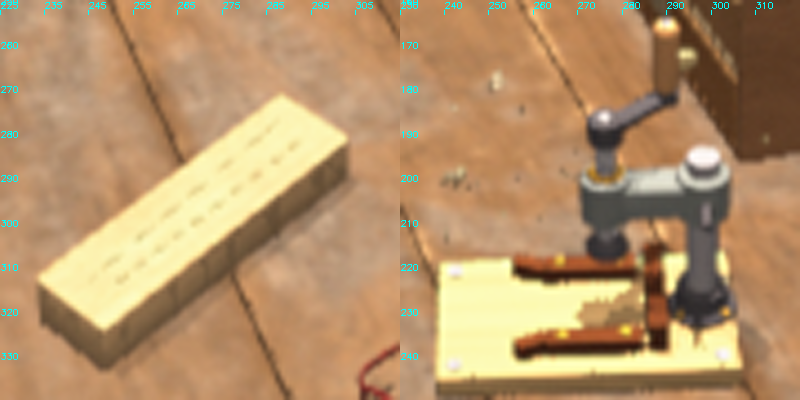

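The left crop shows the billet top corners at about (234,314), (248,324), (303,281) and (288.5,271.5). In the right crop the board's top corners are at (238.5,219), (238.3,244), (306.7,242) and (303.8,217), with the knob at (290,165–181).

Run:
```python
from h import *
b=ray('scene',[(234,314.1),(248.2,324.3),(303.3,281),(288.5,271.4)],34)
print(b.round(),[np.linalg.norm(b[i]-b[i-1]).round() for i in range(4)],b.mean(0))
e=(b[2]+b[3]-b[0]-b[1])/2; print('byaw',np.arctan2(e[1],e[0]))
d=ray('scene',[(238.5,219),(238.3,244.2),(306.7,241.9),(303.8,217.2)],18)
print(d.round(),[np.linalg.norm(d[i]-d[i-1]).round() for i in range(4)],d.mean(0))
e=(d[2]+d[3]-d[0]-d[1])/2; y=np.arctan2(e[1],e[0]);c=d.mean(0); u=np.array([np.cos(y),np.sin(y),0])
o=c-10*u; print('dyaw',y,'orig',o,'home',o-50*u,'screw',o+25*u)
print('knob',ray('scene',[(289.9,165),(289.9,180.7)],[215,165]),'mug',ray('scene',[(505/800*560,420/600*420)],0))
print('pivot', ray('scene',[(276,187)],170))
```

```text
[[ 376. -347.   34.]
 [ 399. -389.   34.]
 [ 576. -296.   34.]
 [ 551. -249.   34.]] [np.float64(201.0), np.float64(49.0), np.float64(199.0), np.float64(53.0)] [ 475.42322774 -319.97913264   34.        ]
byaw 0.4978052685358952
[[ 490.   38.   18.]
 [ 458.  -77.   18.]
 [ 648. -133.   18.]
 [ 683.  -20.   18.]] [np.float64(201.0), np.float64(120.0), np.float64(198.0), np.float64(118.0)] [569.88533894 -48.245433    18.        ]
dyaw -0.29019317752699264 orig [560.30345276 -45.38405969  18.        ] home [512.39402185 -31.07719314  18.        ] screw [584.25816821 -52.53749297  18.        ]
knob [[637.1834249  -18.52664306 215.        ]
 [635.59223386 -23.41740502 165.        ]] mug [[ 695.52713723 -352.0001681     0.        ]]
pivot [[585.06858584 -47.92418148 170.        ]]
```

The sizes check out: billet 200x51 against 200x55, board 200x119 against 200x124. Next I'll hover over the billet and refine with the wrist camera.

```bash
cat >> h.py <<'E'
def inc(x,y,z,yaw):
    T=tool(); t=R.from_euler('xyz',[np.pi,0,yaw]).as_matrix()
    r=R.from_matrix(T[:3,:3].T@t).as_rotvec(degrees=True)
    print('inc cm/deg',(T[:3,:3].T@(np.array([x,y,z])-T[:3,3])/10).round(2),r.round(2),'now',T[:3,3].round(1))
E
python3 -c "
from h import *
inc(493,-310,190,.498)"
```

```text
inc cm/deg [ 40.14 -22.75   4.09] [-1.000e-01 -1.000e-02 -1.428e+01] now [ 160.  -629.4  230.5]
```

Call:
{"fn": "move_arm", "kwargs": {
  "increments": [
    [4,-2.3,0.4,0,0,-1.4],
    [8,-4.6,0.8,0,0,-2.9],
    [12,-6.8,1.2,0,0,-4.3],
    [16,-9.1,1.6,0,0,-5.7],
    [20,-11.4,2,0,0,-7.1],
    [24,-13.7,2.4,0,0,-8.6],
    [28,-15.9,2.8,0,0,-10],
    [32,-18.2,3.2,0,0,-11.4],
    [36,-20.5,3.6,0,0,-12.9],
    [40.1,-22.8,4.1,0,0,-14.3],
    [40.1,-22.8,4.1,0,0,-14.3],
    [40.1,-22.8,4.1,0,0,-14.3]
  ],
  "grip": 1
}}

```text
clock: 1.3
eef_pos: [493.3, -308.7, 189.7]
tool_rot: [-3.14, 0.0, 0.502]
force: [-0.7, -0.5, 0.7]
width: 85.7
```

Run:
```python
from h import *
T=tool(); im=snap('wrist','w1'); print(T.round(3).tolist())
cv2.imwrite('pics/w1b.png',cv2.resize(cv2.imread('pics/w1.png'),(800,600),interpolation=2))
c=np.array([475.4,-320]);u=np.array([np.cos(.498),np.sin(.498)]);v=np.array([-u[1],u[0]])
print(proj('wrist',[[*(c+a*100*u+b*27.5*v),34] for a,b in((-1,-1),(-1,1),(1,1),(1,-1))],T)*800/560)
```

```text
[[0.877, 0.481, -0.001, 493.255], [0.481, -0.877, 0.001, -308.678], [-0.0, -0.001, -1.0, 189.708], [0.0, 0.0, 0.0, 1.0]]
[[425.95769537 421.43575469]
 [358.09420612 421.18335275]
 [352.32271768 161.93108132]
 [434.51800598 162.26462919]]
```

View pics/w1b.png

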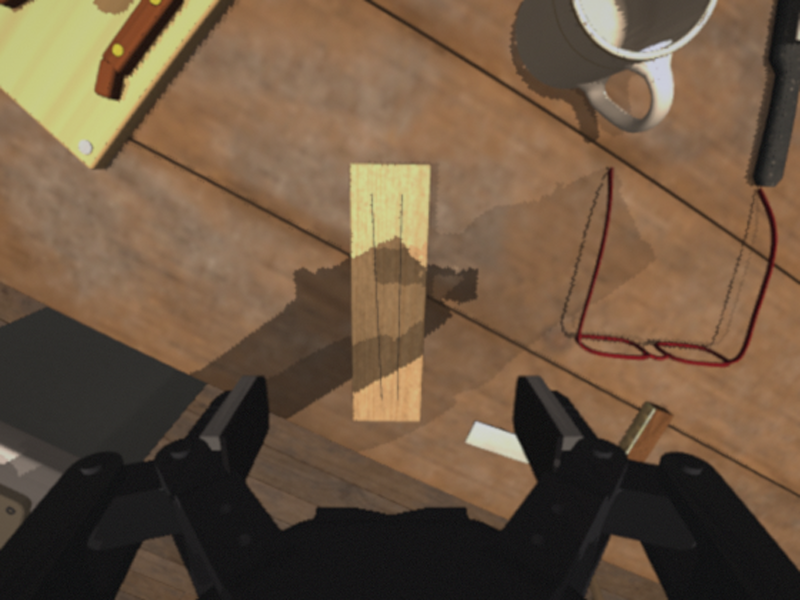

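The wrist view shows the billet's top corners at (354,421), (420,421), (430,164) and (350,164), 800x600 pixels. The jaws' path on both sides is clear, with the spectacles at x>560.

Run:
```python
from h import *
T=tool()
b=ray('wrist',np.array([(354,421),(420,421),(430,164),(350,164)])*.7,34,T)
print(b.round(1).tolist(),[np.linalg.norm(b[i]-b[i-1]).round() for i in range(4)])
e=(b[2]+b[3]-b[0]-b[1]); y=np.arctan2(e[1],e[0]); c=b.mean(0); print(c,y)
d=ray('wrist',[np.array([95,167])*.7],18,T); print('board corner',d)
g=c+20*np.array([np.cos(y),np.sin(y),0]); print(g)
inc(g[0],g[1],7,y)
```

```text
[[371.4, -342.2, 34.0], [397.0, -389.2, 34.0], [572.7, -296.4, 34.0], [547.1, -249.3, 34.0]] [np.float64(199.0), np.float64(54.0), np.float64(199.0), np.float64(54.0)]
[ 472.0728537  -319.27348191   34.        ] 0.4858223449869559
board corner [[457.96266837 -84.54069393  18.        ]]
[ 489.75867902 -309.93476771   34.        ]
inc cm/deg [-0.16 -0.14 18.29] [-0.03  0.07  0.73] now [ 492.1 -310.4  189.9]
```

Call:
{"fn": "move_arm", "kwargs": {
  "increments": [
    [-0.2,-0.1,4,0,0,0.7],
    [-0.2,-0.1,8,0,0,0.7],
    [-0.2,-0.1,12,0,0,0.7],
    [-0.2,-0.1,15,0,0,0.7],
    [-0.2,-0.1,17,0,0,0.7],
    [-0.2,-0.1,18.2,0,0,0.7],
    [-0.2,-0.1,18.2,0,0,0.7]
  ]
}}

```text
clock: 2.05
eef_pos: [488.5, -311.2, 7.0]
tool_rot: [-3.14, 0.002, 0.484]
force: [0.2, 0.1, 0.3]
width: 85.9
```

Call:
{"fn": "move_arm", "kwargs": {
  "increments": [
    [0,0,0,0,0,0],
    [0,0,0,0,0,0],
    [0,0,0,0,0,0],
    [0,0,0,0,0,0],
    [0,0,0,0,0,0],
    [0,0,0,0,0,0],
    [0,0,0,0,0,0],
    [0,0,0,0,0,0]
  ],
  "grip": -1
}}

```text
clock: 2.85
eef_pos: [490.9, -310.7, 10.0]
tool_rot: [3.14, -0.001, 0.486]
force: [-1.2, 1.3, 6.3]
width: 53.9
```

Run:
```python
from h import *
y=-.29; o=np.array([560.3,-45.4]);u=np.array([np.cos(y),np.sin(y)])
p=o-158*u;print(p,o-168*u, ctrl.read_state()['qpos'].round(2))
inc(p[0],p[1],7+120,y+np.pi)
```

```text
[ 4.08897468e+02 -2.19548433e-01] [399.31502891   2.63997382] [ 0.53  0.85 -0.02  1.86  0.03  0.43 -0.6 ]
inc cm/deg [  7.26 -31.27 -11.75] [ 1.0000e-01  8.0000e-02 -1.3555e+02] now [ 490.9 -310.7   10. ]
```

Call:
{"fn": "move_arm", "kwargs": {
  "increments": [
    [0,0,-3,0,0,0],
    [0,0,-6,0,0,-3],
    [0.3,-1.3,-9,0,0,-10],
    [0.8,-3.2,-11,0,0,-18],
    [1.2,-5.2,-11.8,0,0,-26],
    [1.7,-7.2,-11.8,0,0,-34],
    [2.1,-9.1,-11.8,0,0,-42],
    [2.6,-11.1,-11.8,0,0,-50],
    [3.1,-13.2,-11.8,0,0,-58],
    [3.5,-15.2,-11.8,0,0,-66],
    [4,-17.2,-11.8,0,0,-74],
    [4.5,-19.2,-11.8,0,0,-82],
    [4.9,-21.2,-11.8,0,0,-90],
    [5.4,-23.2,-11.8,0,0,-98],
    [5.9,-25.2,-11.8,0,0,-106],
    [6.3,-27.2,-11.8,0,0,-114],
    [6.7,-28.9,-11.8,0,0,-121],
    [7,-30.2,-11.8,0,0,-128],
    [7.2,-31,-11.8,0,0,-133],
    [7.3,-31.3,-11.8,0,0,-135.5]
  ]
}}

```text
clock: 4.85
eef_pos: [408.7, 1.1, 126.8]
tool_rot: [3.142, 0.001, 2.855]
force: [-0.9, -0.3, -3.1]
width: 53.9
```

Run:
```python
from h import *
T=tool(); im=snap('wrist','w2'); print(T.round(3).tolist(),ctrl.read_state()['width'],ctrl.read_state()['force'],ctrl.read_state()['qpos'])
cv2.imwrite('pics/w2b.png',cv2.resize(cv2.imread('pics/w2.png'),(800,600),interpolation=2))
```

```text
[[-0.959, 0.283, 0.001, 408.69], [0.283, 0.959, -0.0, 1.091], [-0.001, 0.0, -1.0, 126.82], [0.0, 0.0, 0.0, 1.0]] 53.84726292574241 [-0.15620087  0.63153348 -2.56803574] [ 0.3737706   0.55195593 -0.62986103  2.25158461  0.66517123  0.52445894
  0.50652939]
```

View pics/w2b.png

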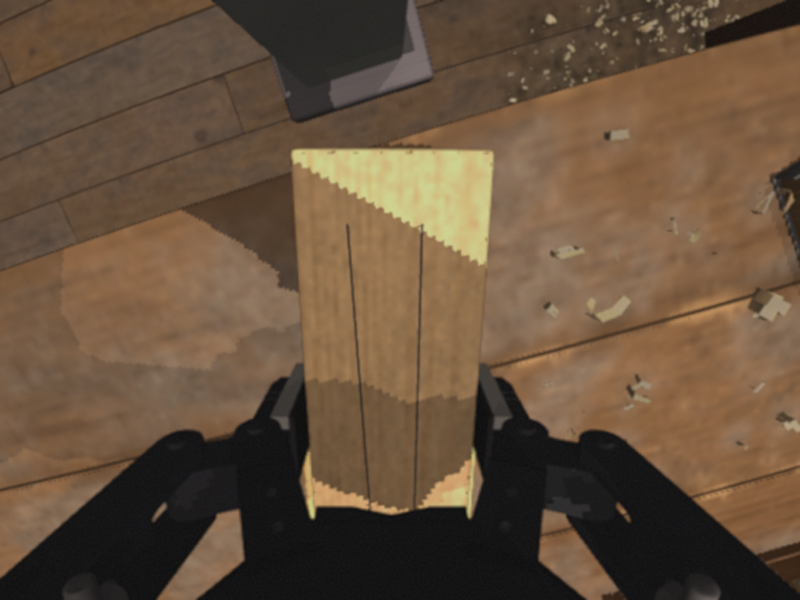

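The wrist camera shows the billet held square, with its near end at row 150. The clamp is out of this view, so I'll check the alignment with the scene camera.

Run:
```python
from h import *
T=tool()
e=ray('wrist',np.array([(292,150),(493,151),(487,265),(298,265)])*.7,T[2,3]+25,T)
print(((e-T[:3,3])@T[:3,:3]).round(1))
im=snap('scene','s2')
c=cv2.imread('pics/s2.png')[150:255,190:330]
cv2.imwrite('pics/s2b.png',cv2.resize(c,None,fx=5.7,fy=5.7,interpolation=2))
```

```text
[[ 81.2 -26.  -25.1]
 [ 80.9  26.5 -25.1]
 [ 50.4  26.9 -25. ]
 [ 50.4 -26.3 -25.1]]
```

View pics/s2b.png

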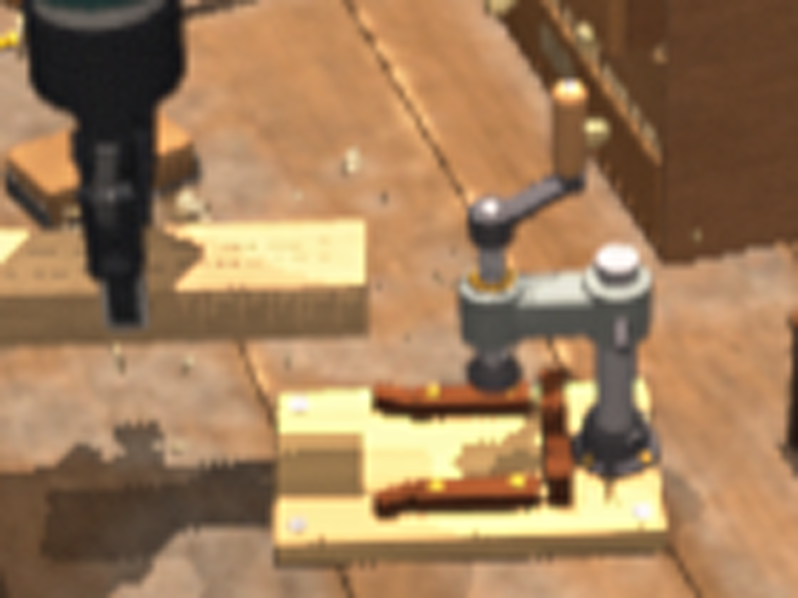

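The scene view shows the billet's far end at crop x≈367, with its shadow centred in the channel. Board corners are at (278,392), (278,541) and (664,530). Next I'll fit both in this one camera so its bias cancels.

Run:
```python
from h import *
from scipy.optimize import least_squares
f=lambda p:np.array(p)/5.7+[190,150]
Xb=np.array([(-90,62,18),(-90,-62,18),(110,-62,18),(-90,-62,0),(110,-62,0)],float); pb=f([(278,392),(278,541),(665,530),(277,563),(664,555)])
def fit(X,px,p0,nz=False):
    def r(p):
        Y=X.copy(); c,s=np.cos(p[2]),np.sin(p[2]); Y[:,:2]=X[:,:2]@np.array([[c,s],[-s,c]])+p[:2]
        if nz: Y[:,2]+=p[3]
        return (proj('scene',Y)-px).ravel()
    s=least_squares(r,p0); print(s.x.round(3),s.fun.round(2)); return s.x
b=fit(Xb,pb,[560,-45,-.29])
c,s=np.cos(b[2]),np.sin(b[2])
T=tool()
for zt in (150,152,154):
    e=ray('scene',f([(367,222),(367,289),(368,333)]),[zt,zt,zt-34])
    print(zt,((e[:,:2]-b[:2])@np.array([[c,-s],[s,c]])).round(1))
print('tcp in board',((T[:2,3]-b[:2])@np.array([[c,-s],[s,c]])).round(1))
```

```text
[ 5.60741e+02 -4.57270e+01 -2.92000e-01] [ 0.32 -0.19 -0.83 -0.23  0.4  -0.37 -0.31  0.65  0.43 -0.03]
150 [[-37.9  27.6]
 [-37.8 -30.8]
 [-38.5 -20.9]]
152 [[-37.8  24.6]
 [-37.7 -33.6]
 [-38.5 -23.6]]
154 [[-37.8  21.7]
 [-37.6 -36.4]
 [-38.4 -26.3]]
tcp in board [-158.7    0.6]
```

Call:
{"fn": "move_arm", "kwargs": {
  "increments": [
    [0,0.1,3,0,0,0],
    [0,0.1,6,0,0,0],
    [0,0.1,8,0,0,0],
    [0,0.1,9.2,0,0,0],
    [0,0.1,9.6,0,0,0],
    [0,0.1,9.6,0,0,0]
  ]
}}

```text
clock: 5.55
eef_pos: [409.0, 0.8, 29.8]
tool_rot: [-3.141, -0.0, 2.849]
force: [1.0, 0.0, -2.6]
width: 54.0
```

Call:
{"fn": "move_arm", "kwargs": {
  "increments": [
    [0,0,0.2,0,0,0],
    [0,0,0.2,0,0,0],
    [0,0,0.3,0,0,0],
    [0,0,0.3,0,0,0]
  ]
}}

```text
clock: 5.95
eef_pos: [409.3, 1.2, 27.6]
tool_rot: [3.142, 0.001, 2.85]
force: [0.0, -0.8, 0.4]
width: 54.1
```

Call:
{"fn": "move_arm", "kwargs": {
  "increments": [
    [-0.8,0,0,0,0,0],
    [-1.6,0,0,0,0,0],
    [-2.4,0,0,0,0,0],
    [-3.2,0,0,0,0,0],
    [-3.2,0,0,0,0,0]
  ]
}}

```text
clock: 6.45
eef_pos: [439.2, -7.8, 27.7]
tool_rot: [-3.142, -0.001, 2.851]
force: [-1.9, 0.7, 5.4]
width: 54.0
```

Call:
{"fn": "move_arm", "kwargs": {
  "increments": [
    [-0.8,0,0,0,0,0],
    [-1.6,0,0,0,0,0],
    [-2.4,0,0,0,0,0],
    [-3.2,0,0,0,0,0],
    [-4,0,0,0,0,0],
    [-4.6,0,0,0,0,0],
    [-4.8,0,0,0,0,0],
    [-4.8,0,0,0,0,0]
  ]
}}

```text
clock: 7.25
eef_pos: [482.7, -20.6, 27.9]
tool_rot: [-3.141, -0.004, 2.852]
force: [-10.5, 2.3, 12.2]
width: 53.6
```

Call:
{"fn": "move_arm", "kwargs": {
  "increments": [
    [0,0,-0.1,0,0,0],
    [-0.3,0,-0.1,0,0,0],
    [-0.3,0,-0.1,0,0,0],
    [-0.3,0,-0.1,0,0,0]
  ]
}}

```text
clock: 7.65
eef_pos: [489.0, -22.7, 28.2]
tool_rot: [3.142, 0.0, 2.85]
force: [1.3, 0.2, -2.6]
width: 53.9
```

Call:
{"fn": "move_arm", "kwargs": {
  "increments": [
    [-0.3,0,0,0,0,0],
    [-0.5,0,0,0,0,0],
    [-0.5,0,0,0,0,0]
  ]
}}

```text
clock: 7.95
eef_pos: [492.1, -23.6, 28.0]
tool_rot: [-3.141, -0.002, 2.851]
force: [-3.1, 0.1, -0.8]
width: 53.9
```

Call:
{"fn": "move_arm", "kwargs": {
  "increments": [
    [-0.2,0,0,0,0,0],
    [-0.3,0,0,0,0,0],
    [-0.3,0,0,0,0,0]
  ]
}}

```text
clock: 8.25
eef_pos: [492.1, -23.8, 28.0]
tool_rot: [-3.14, -0.006, 2.852]
force: [-10.9, 2.5, 4.6]
width: 53.8
```

Call:
{"fn": "move_arm", "kwargs": {
  "increments": [
    [-0.2,0,0,0,0,0],
    [-0.3,0,0,0,0,0],
    [-0.3,0,0,0,0,0],
    [-0.3,0,0,0,0,0]
  ]
}}

```text
clock: 8.65
eef_pos: [492.1, -23.8, 28.0]
tool_rot: [-3.139, -0.01, 2.853]
force: [-17.8, 5.1, 10.6]
width: 53.7
```

The arm stalled at 492 mm and the force is building along the channel, so the billet has hit something. I'll check whether that's the stop.

Run:
```python
from h import *
im=snap('scene','s3')
c=cv2.imread('pics/s3.png')[175:255,205:311]
cv2.imwrite('pics/s3b.png',cv2.resize(c,None,fx=7.5,fy=7.5,interpolation=2))
b=[560.741,-45.727,-.292]; c,s=np.cos(b[2]),np.sin(b[2])
X=[(50,27.5,52),(50,-27.5,52),(-150,-27.5,52),(-150,27.5,52),(-150,-27.5,18),(50,31,42),(50,-31,42)]
print((proj('scene',[[b[0]+c*x-s*y,b[1]+s*x+c*y,z] for x,y,z in X])-[205,175])*7.5)
```

```text
[[599.72990442 301.69343102]
 [606.05450657 387.14638873]
 [ 89.45459799 402.21643196]
 [ 97.931862   316.08063547]
 [ 96.33604709 470.10879785]
 [599.40282394 316.30338374]
 [606.50714289 412.92291829]]
```

View pics/s3b.png

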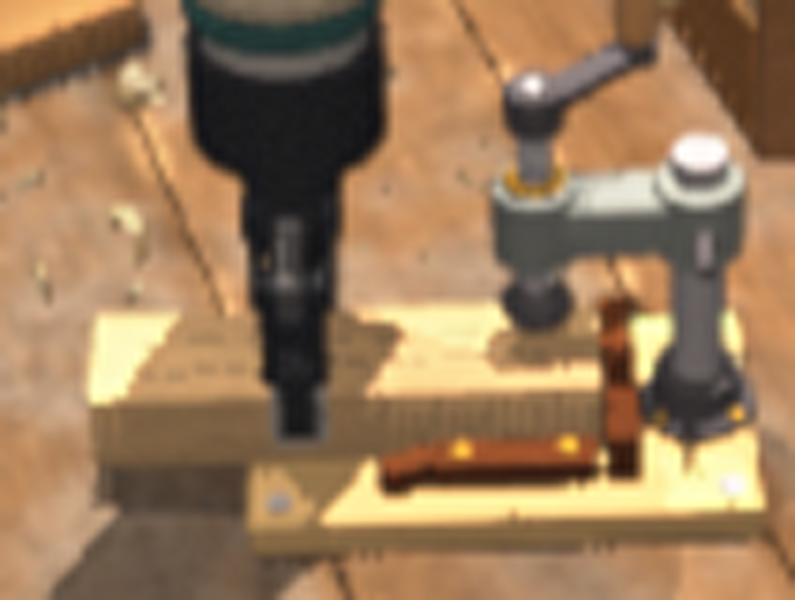

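The billet's far end meets the stop face at x≈603. Its near end at (90–97, 316–402) matches the prediction for home. I'll relax the push, let go and rise.

Call:
{"fn": "move_arm", "kwargs": {
  "increments": [
    [0.2,0,0,0,0,0],
    [0.4,0,-0.05,0,0,0],
    [0.4,0,-0.05,0,0,0]
  ]
}}

```text
clock: 9.0
eef_pos: [492.1, -23.9, 28.4]
tool_rot: [-3.14, -0.005, 2.853]
force: [-7.0, 1.9, -1.5]
width: 54.1
```

Call:
{"fn": "move_arm", "kwargs": {
  "increments": [
    [0,0,0,0,0,0],
    [0,0,0,0,0,0],
    [0,0,0,0,0,0],
    [0,0,0,0,0,0],
    [0,0,0,0,0,0]
  ],
  "grip": 1
}}

```text
clock: 9.5
eef_pos: [495.7, -24.4, 29.0]
tool_rot: [3.141, 0.001, 2.851]
force: [0.0, -0.5, 0.7]
width: 85.3
```

Run:
```python
from h import *
# refined screw axis & knob
b=[560.741,-45.727,-.292]; c,s=np.cos(b[2]),np.sin(b[2])
print('screw',b[0]+25*c,b[1]+25*s)
# knob in s2 crop: top (569,88) bottom (569,178)
print(ray('scene',np.array([(569,88),(568,178),(569,133)])/5.7+[190,150],[215,165,190]))
inc(480,-20,270,-.29+np.pi); print(ctrl.read_state()['force'])
```

```text
screw 584.6827513739161 -52.92370349184857
[[636.18059371 -20.68828533 215.        ]
 [633.9727214  -25.78727102 165.        ]
 [635.43312426 -22.99384324 190.        ]]
inc cm/deg [ 1.610e+00 -2.000e-02 -2.411e+01] [ 0.01  0.05 -0.05] now [495.7 -24.4  29. ]
[ 0.01863301 -0.52974885  0.70257286]
```

Call:
{"fn": "move_arm", "kwargs": {
  "increments": [
    [0,0,-3,0,0,0],
    [0,0,-7,0,0,0],
    [0,0,-11,0,0,0],
    [0,0,-15,0,0,0],
    [0,0,-19,0,0,0],
    [0,0,-22,0,0,0],
    [0,0,-24,0,0,0],
    [0,0,-24,0,0,0]
  ]
}}

```text
clock: 10.3
eef_pos: [496.9, -24.1, 271.5]
tool_rot: [3.14, 0.006, 2.85]
force: [0.5, -0.1, -0.0]
width: 85.1
```

Run:
```python
from h import *
print('cabinet base',ray('scene',np.array([(440,275),(525,262)])*.7,0).round())
print('cabinet top at z?',[ (z,ray('scene',np.array([(430,205),(532,185)])*.7,z).round().tolist()) for z in (150,200,250)])
inc(600,-37,268,-.29+np.pi)
```

```text
cabinet base [[754. 125.   0.]
 [966. 108.   0.]]
cabinet top at z? [(150, [[753.0, 196.0, 150.0], [1019.0, 205.0, 150.0]]), (200, [[721.0, 112.0, 200.0], [971.0, 121.0, 200.0]]), (250, [[688.0, 29.0, 250.0], [922.0, 37.0, 250.0]])]
inc cm/deg [-10.25   1.72   0.41] [ 0.06  0.33 -0.06] now [496.9 -24.1 271.5]
```

Call:
{"fn": "move_arm", "kwargs": {
  "increments": [
    [-3,0.5,0,0,0,0],
    [-6,1,0,0,0,0],
    [-9,1.5,0,0,0,0],
    [-10.3,1.7,0.3,0,0,0],
    [-10.3,1.7,0.3,0,0,0],
    [-10.3,1.7,0.3,0,0,0]
  ],
  "grip": 0.2
}}

```text
clock: 10.9
eef_pos: [597.6, -37.3, 264.6]
tool_rot: [-3.141, -0.003, 2.852]
force: [0.2, 0.4, 0.1]
width: 51.6
```

Run:
```python
from h import *
T=tool(); im=snap('wrist','w4'); np.save('T4',T); print(T.round(3).tolist(),ctrl.read_state()['width'])
cv2.imwrite('pics/w4b.png',cv2.resize(cv2.imread('pics/w4.png'),(800,600),interpolation=2))
print(proj('wrist',[[632,-25,214],[632,-25,165],[584.7,-52.9,175]],T)/.7)
```

```text
[[-0.958, 0.286, -0.003, 597.624], [0.286, 0.958, 0.0, -37.294], [0.003, -0.001, -1.0, 264.596], [0.0, 0.0, 0.0, 1.0]] 51.208007541405465
[[433.73174111 385.49110551]
 [426.13515112 346.4683475 ]
 [358.29833143 293.05833545]]
```

View pics/w4b.png

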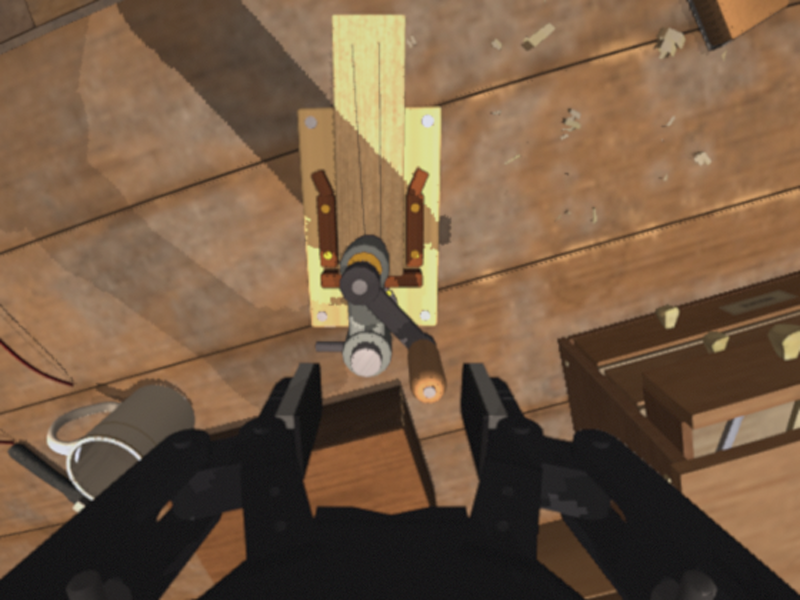

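The wrist view shows the billet seated between the rails and against the stop. The knob top is at (429,389) and the crank hub at (360,286), both close to prediction.

Run:
```python
from h import *
T=np.load('T4.npy')
k=ray('wrist',np.array([(429,389),(360,286)])/1*.7,[214,178],T); print(k)
a=ray('scene',np.array([(569,88),(569,133)])/5.7+[190,150],[214,189]);print(a)
S=np.array([584.7,-52.9]); 
for p in (k[0],a[0]): d=p[:2]-S; print(np.hypot(*d),np.arctan2(d[1],d[0]))
inc(631,-22,192,-.29+np.pi)
```

```text
[[633.24880175 -27.82208368 214.        ]
 [580.27609058 -50.24254203 178.        ]]
[[636.73140412 -19.16063757 214.        ]
 [635.96581483 -21.51674022 189.        ]]
54.64327989687387 0.4768003111724844
62.012995350728886 0.5752793845083448
inc cm/deg [-2.79  2.42  7.3 ] [-0.04 -0.11  0.02] now [597.5 -37.2 265.1]
```

Call:
{"fn": "move_arm", "kwargs": {
  "increments": [
    [-1.6,1,0,0,0,0],
    [-3.2,2,0,0,0,0],
    [-3.2,2,0,0,0,0],
    [-3.2,2,2,0,0,0],
    [-3.2,2,4,0,0,0],
    [-3.2,2,6,0,0,0],
    [-3.2,2,7.2,0,0,0],
    [-3.2,2,7.2,0,0,0]
  ]
}}

```text
clock: 11.75
eef_pos: [633.2, -28.1, 192.4]
tool_rot: [-3.14, -0.003, 2.851]
force: [0.0, 0.5, -0.1]
width: 51.2
```

Call:
{"fn": "move_arm", "kwargs": {
  "increments": [
    [0,0,0,0,0,0],
    [0,0,0,0,0,0],
    [0,0,0,0,0,0],
    [0,0,0,0,0,0],
    [0,0,0,0,0,0],
    [0,0,0,0,0,0]
  ],
  "grip": -1
}}

```text
clock: 12.35
eef_pos: [635.5, -28.0, 195.3]
tool_rot: [-3.141, 0.002, 2.851]
force: [-1.8, -1.8, 4.9]
width: 17.0
```

Run:
```python
from h import *
s=ctrl.read_state(); print(s['eef_pos'],s['tool_rot'],s['force'],s['torque'],s['width'],s['qpos'].round(2))
```

```text
[635.50995922 -28.02160297 195.3099139 ] [-3.14093074e+00  1.74579990e-03  2.85061555e+00] [-1.80086659 -1.81439101  4.90846997] [-0.36605996  0.56614127 -0.01884962] 16.955725748203974 [ 0.44  0.76 -0.78  1.58  0.59  1.05  0.77]
```

The knob is gripped at 17 mm. I'll estimate the pad gap from the earlier scene picture and work out the circle rows.

```bash
cat >> h.py <<'E'
S=np.array([584.7,-52.9])
def rows(ths,r=55,phi0=None,dz=0):
    T=tool(); d=T[:2,3]-S
    p=np.arctan2(d[1],d[0]) if phi0 is None else phi0
    f=ctrl.read_state()['force']; t=np.array([np.sin(p),-np.cos(p)])
    print('phi',p.round(3),'r',np.hypot(*d).round(1),'z',T[2,3].round(1),'Ftan',-(f[:2]@t).round(2),'Frad',(f[:2]@[np.cos(p),np.sin(p)]).round(2),'Fz',f[2].round(1))
    for th in ths:
        w=np.r_[r*np.array([np.cos(p-th)-np.cos(p),np.sin(p-th)-np.sin(p)]),-4*th+dz]
        print([*(T[:3,:3].T@w/10).round(2).tolist(),0,0,0],end=', ')
    print()
E
python3 - <<'E'
from h import *
K,d,P=cam('scene'); v=(P[:2,3]-S); v/=np.hypot(*v)
for z in (54,58,62,66,70,74): 
    p=proj('scene',[[*(S+13.5*v),z],[*(S+50*0),z]]); print(z,((p-[205,175])*7.5).round(0).tolist())
rows(np.arange(.1,.95,.1),phi0=.46,dz=2)
E
```

```text
54 [[540.0, 363.0], [539.0, 342.0]]
58 [[540.0, 355.0], [539.0, 334.0]]
62 [[539.0, 347.0], [539.0, 325.0]]
66 [[539.0, 338.0], [539.0, 317.0]]
70 [[539.0, 330.0], [539.0, 309.0]]
74 [[539.0, 322.0], [539.0, 301.0]]Traceback (most recent call last):
  File "<stdin>", line 5, in <module>
  File "h.py", line 28, in rows
    print('phi',p.round(3),'r',np.hypot(*d).round(1),'z',T[2,3].round(1),'Ftan',-(f[:2]@t).round(2),'Frad',(f[:2]@[np.cos(p),np.sin(p)]).round(2),'Fz',f[2].round(1))
                ^^^^^^^
AttributeError: 'float' object has no attribute 'round'
```

```bash
sed -i "s/'phi',p.round(3)/'phi',round(float(p),3)/" h.py
python3 - <<'E'
from h import *
rows(np.arange(.1,1.35,.1),phi0=.46,dz=2)
E
```

```text
phi 0.46 r 56.6 z 195.3 Ftan -0.83 Frad -2.42 Fz 4.9
[-0.35, -0.42, -0.16, 0, 0, 0], [-0.67, -0.87, -0.12, 0, 0, 0], [-0.93, -1.36, -0.08, 0, 0, 0], [-1.14, -1.86, -0.04, 0, 0, 0], [-1.31, -2.39, 0.0, 0, 0, 0], [-1.42, -2.93, 0.04, 0, 0, 0], [-1.47, -3.47, 0.08, 0, 0, 0], [-1.47, -4.02, 0.13, 0, 0, 0], [-1.42, -4.57, 0.17, 0, 0, 0], [-1.31, -5.11, 0.21, 0, 0, 0], [-1.15, -5.63, 0.25, 0, 0, 0], [-0.93, -6.14, 0.29, 0, 0, 0], [-0.67, -6.62, 0.33, 0, 0, 0],
```

Call:
{"fn": "move_arm", "kwargs": {
  "increments": [
    [-0.35,-0.42,-0.15,0,0,0],
    [-0.67,-0.87,-0.12,0,0,0],
    [-0.93,-1.36,-0.08,0,0,0],
    [-1.14,-1.86,-0.04,0,0,0],
    [-1.31,-2.39,0,0,0,0],
    [-1.42,-2.93,0.04,0,0,0],
    [-1.47,-3.47,0.08,0,0,0]
  ]
}}

```text
clock: 13.05
eef_pos: [639.6, -65.4, 192.9]
tool_rot: [3.141, 0.001, 2.851]
force: [1.0, 4.2, -3.7]
width: 16.8
```

Run:
```python
from h import *
s=ctrl.read_state();print(s['width'])
rows([])
print('wrt command');rows(np.arange(.15,1.85,.15),phi0=-.24)
```

```text
16.756358193607642
phi -0.224 r 56.3 z 192.9 Ftan 4.28 Frad 0.08 Fz -3.7

wrt command
phi -0.24 r 56.3 z 192.9 Ftan 4.28 Frad 0.01 Fz -3.7
[0.02, -0.82, 0.06, 0, 0, 0], [0.16, -1.64, 0.12, 0, 0, 0], [0.43, -2.42, 0.18, 0, 0, 0], [0.8, -3.15, 0.24, 0, 0, 0], [1.28, -3.82, 0.3, 0, 0, 0], [1.86, -4.41, 0.36, 0, 0, 0], [2.52, -4.9, 0.42, 0, 0, 0], [3.24, -5.3, 0.47, 0, 0, 0], [4.02, -5.58, 0.53, 0, 0, 0], [4.83, -5.74, 0.59, 0, 0, 0], [5.65, -5.78, 0.65, 0, 0, 0], [6.47, -5.69, 0.71, 0, 0, 0],
```

Tangential force is 4.3 N, which matches free turning. I'll keep winding.

Call:
{"fn": "move_arm", "kwargs": {
  "increments": [
    [0.02,-0.82,0.1,0,0,0],
    [0.16,-1.64,0.18,0,0,0],
    [0.43,-2.42,0.26,0,0,0],
    [0.8,-3.15,0.33,0,0,0],
    [1.28,-3.82,0.4,0,0,0],
    [1.86,-4.41,0.46,0,0,0],
    [2.52,-4.9,0.52,0,0,0],
    [3.24,-5.3,0.57,0,0,0],
    [4.02,-5.58,0.63,0,0,0],
    [4.83,-5.74,0.69,0,0,0]
  ]
}}

```text
clock: 14.05
eef_pos: [576.4, -106.9, 186.5]
tool_rot: [-3.141, 0.002, 2.851]
force: [3.3, 0.8, 4.7]
width: 16.9
```

Run:
```python
from h import *
im=snap('scene','s5')
cv2.imwrite('pics/s5b.png',cv2.resize(cv2.imread('pics/s5.png')[170:250,225:315],None,fx=7,fy=7,interpolation=2))
s=ctrl.read_state();print(s['width'],s['qpos'].round(2))
rows([])
rows(np.arange(.1,1.55,.1),phi0=-1.74)
```

```text
16.601626343626663 [ 0.62  0.7  -0.8   1.74  0.6   0.96  0.86]
phi -1.754 r 54.6 z 186.4 Ftan 0.29 Frad -1.34 Fz 6.4

phi -1.74 r 54.6 z 186.4 Ftan 0.3 Frad -1.34 Fz 6.4
[0.55, -0.04, 0.04, 0, 0, 0], [1.1, -0.02, 0.08, 0, 0, 0], [1.64, 0.05, 0.12, 0, 0, 0], [2.18, 0.17, 0.16, 0, 0, 0], [2.7, 0.35, 0.2, 0, 0, 0], [3.2, 0.58, 0.24, 0, 0, 0], [3.67, 0.86, 0.28, 0, 0, 0], [4.12, 1.18, 0.32, 0, 0, 0], [4.53, 1.54, 0.36, 0, 0, 0], [4.9, 1.95, 0.4, 0, 0, 0], [5.23, 2.39, 0.44, 0, 0, 0], [5.51, 2.86, 0.48, 0, 0, 0], [5.75, 3.36, 0.52, 0, 0, 0], [5.93, 3.88, 0.56, 0, 0, 0], [6.06, 4.41, 0.6, 0, 0, 0],
```

View pics/s5b.png

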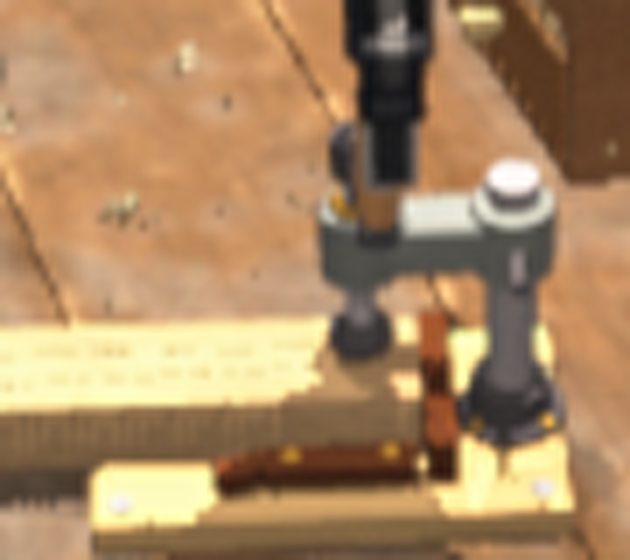

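The pad sits about 9–10 mm above the wood, at crop row 358 with contact expected near 377. I'll go on, then step finely.

Call:
{"fn": "move_arm", "kwargs": {
  "increments": [
    [0.55,-0.04,-0.04,0,0,0],
    [1.1,-0.02,0.01,0,0,0],
    [1.64,0.05,0.05,0,0,0],
    [2.18,0.17,0.1,0,0,0],
    [2.7,0.35,0.14,0,0,0],
    [3.2,0.58,0.18,0,0,0],
    [3.67,0.86,0.22,0,0,0],
    [4.12,1.18,0.26,0,0,0],
    [4.53,1.54,0.3,0,0,0],
    [4.9,1.95,0.34,0,0,0]
  ]
}}

```text
clock: 15.1
eef_pos: [534.9, -73.4, 182.6]
tool_rot: [-3.141, 0.0, 2.851]
force: [2.3, -1.8, -0.5]
width: 16.5
```

Run:
```python
from h import *
rows([])
rows(np.arange(.05,.91,.05),phi0=-2.74)
```

```text
phi -2.751 r 53.8 z 182.6 Ftan 2.54 Frad -1.45 Fz -0.5

phi -2.74 r 53.8 z 182.6 Ftan 2.56 Frad -1.42 Fz -0.5
[0.17, 0.22, 0.02, 0, 0, 0], [0.33, 0.44, 0.04, 0, 0, 0], [0.48, 0.67, 0.06, 0, 0, 0], [0.61, 0.91, 0.08, 0, 0, 0], [0.74, 1.16, 0.1, 0, 0, 0], [0.85, 1.41, 0.12, 0, 0, 0], [0.95, 1.66, 0.14, 0, 0, 0], [1.03, 1.93, 0.16, 0, 0, 0], [1.11, 2.19, 0.18, 0, 0, 0], [1.16, 2.46, 0.2, 0, 0, 0], [1.21, 2.73, 0.22, 0, 0, 0], [1.24, 3.0, 0.24, 0, 0, 0], [1.26, 3.28, 0.26, 0, 0, 0], [1.27, 3.55, 0.28, 0, 0, 0], [1.26, 3.83, 0.3, 0, 0, 0], [1.23, 4.1, 0.32, 0, 0, 0], [1.2, 4.37, 0.34, 0, 0, 0], [1.15, 4.65, 0.36, 0, 0, 0],
```

Call:
{"fn": "move_arm", "kwargs": {
  "increments": [
    [0.17,0.22,0.02,0,0,0],
    [0.33,0.44,0.04,0,0,0],
    [0.48,0.67,0.06,0,0,0],
    [0.61,0.91,0.08,0,0,0]
  ]
}}

```text
clock: 15.5
eef_pos: [531.9, -63.1, 181.8]
tool_rot: [-3.141, -0.0, 2.851]
force: [4.6, -1.7, -0.3]
width: 16.8
```

Call:
{"fn": "move_arm", "kwargs": {
  "increments": [
    [0.13,0.25,0.02,0,0,0],
    [0.24,0.5,0.04,0,0,0]
  ]
}}

```text
clock: 15.7
eef_pos: [531.1, -57.6, 181.4]
tool_rot: [-3.141, 0.0, 2.851]
force: [3.4, -2.7, -0.9]
width: 16.9
```

Run:
```python
from h import *
rows([])
rows(np.arange(.05,.91,.05),phi0=-3.04)
```

```text
phi -3.054 r 53.8 z 181.4 Ftan 3.03 Frad -3.18 Fz -0.9

phi -3.04 r 53.8 z 181.4 Ftan 3.08 Frad -3.14 Fz -0.9
[0.1, 0.26, 0.02, 0, 0, 0], [0.18, 0.52, 0.04, 0, 0, 0], [0.26, 0.78, 0.06, 0, 0, 0], [0.32, 1.05, 0.08, 0, 0, 0], [0.36, 1.32, 0.1, 0, 0, 0], [0.39, 1.6, 0.12, 0, 0, 0], [0.41, 1.87, 0.14, 0, 0, 0], [0.42, 2.15, 0.16, 0, 0, 0], [0.41, 2.42, 0.18, 0, 0, 0], [0.39, 2.69, 0.2, 0, 0, 0], [0.35, 2.97, 0.22, 0, 0, 0], [0.3, 3.24, 0.24, 0, 0, 0], [0.24, 3.5, 0.26, 0, 0, 0], [0.16, 3.77, 0.28, 0, 0, 0], [0.07, 4.03, 0.3, 0, 0, 0], [-0.03, 4.28, 0.32, 0, 0, 0], [-0.15, 4.53, 0.34, 0, 0, 0], [-0.28, 4.78, 0.36, 0, 0, 0],
```

Call:
{"fn": "move_arm", "kwargs": {
  "increments": [
    [0.05,0.26,0.02,0,0,0],
    [0.1,0.52,0.04,0,0,0]
  ]
}}

```text
clock: 15.9
eef_pos: [530.9, -52.3, 181.0]
tool_rot: [-3.141, -0.001, 2.851]
force: [1.3, -3.7, 1.1]
width: 16.5
```

Call:
{"fn": "move_arm", "kwargs": {
  "increments": [
    [0.08,0.26,0.02,0,0,0],
    [0.14,0.53,0.04,0,0,0]
  ]
}}

```text
clock: 16.1
eef_pos: [531.3, -46.8, 180.6]
tool_rot: [-3.141, -0.001, 2.851]
force: [2.0, -3.2, 1.2]
width: 16.8
```

Run:
```python
from h import *
rows([])
rows(np.arange(.05,.6,.05),phi0=-3.24)
```

```text
phi 3.027 r 53.8 z 180.6 Ftan 2.97 Frad -2.33 Fz 1.2

phi -3.24 r 53.8 z 180.6 Ftan 3.0 Frad -2.28 Fz 1.2
[0.05, 0.27, 0.02, 0, 0, 0], [0.08, 0.54, 0.04, 0, 0, 0], [0.1, 0.82, 0.06, 0, 0, 0], [0.1, 1.09, 0.08, 0, 0, 0], [0.09, 1.37, 0.1, 0, 0, 0], [0.07, 1.64, 0.12, 0, 0, 0], [0.03, 1.92, 0.14, 0, 0, 0], [-0.02, 2.19, 0.16, 0, 0, 0], [-0.08, 2.45, 0.18, 0, 0, 0], [-0.16, 2.72, 0.2, 0, 0, 0], [-0.25, 2.98, 0.22, 0, 0, 0],
```

Call:
{"fn": "move_arm", "kwargs": {
  "increments": [
    [0.04,0.27,0.02,0,0,0],
    [0.07,0.54,0.04,0,0,0]
  ]
}}

```text
clock: 16.3
eef_pos: [532.2, -41.3, 180.2]
tool_rot: [-3.141, -0.001, 2.851]
force: [0.2, -3.7, 2.5]
width: 16.6
```

Call:
{"fn": "move_arm", "kwargs": {
  "increments": [
    [0.02,0.27,0.02,0,0,0],
    [0.02,0.55,0.04,0,0,0]
  ]
}}

```text
clock: 16.5
eef_pos: [533.6, -35.9, 179.8]
tool_rot: [-3.141, -0.001, 2.851]
force: [-0.3, -3.2, 2.5]
width: 16.8
```

Call:
{"fn": "move_arm", "kwargs": {
  "increments": [
    [-0.01,0.28,0.01,0,0,0],
    [-0.03,0.55,0.03,0,0,0]
  ]
}}

```text
clock: 16.7
eef_pos: [535.5, -30.7, 179.4]
tool_rot: [-3.141, -0.001, 2.851]
force: [-0.8, -3.6, 1.3]
width: 16.6
```

Call:
{"fn": "move_arm", "kwargs": {
  "increments": [
    [-0.04,0.27,0.01,0,0,0],
    [-0.09,0.54,0.03,0,0,0]
  ]
}}

```text
clock: 16.9
eef_pos: [538.0, -25.8, 179.1]
tool_rot: [-3.141, -0.001, 2.851]
force: [-0.3, -3.3, 0.6]
width: 16.8
```

Run:
```python
from h import *
rows([])
rows(np.arange(.05,.9,.05),phi0=-3.64)
```

```text
phi 2.617 r 54.0 z 179.1 Ftan 2.99 Frad -1.36 Fz 0.6

phi -3.64 r 54.0 z 179.1 Ftan 3.02 Frad -1.28 Fz 0.6
[-0.06, 0.27, 0.02, 0, 0, 0], [-0.14, 0.53, 0.04, 0, 0, 0], [-0.23, 0.79, 0.06, 0, 0, 0], [-0.33, 1.05, 0.08, 0, 0, 0], [-0.45, 1.3, 0.1, 0, 0, 0], [-0.58, 1.54, 0.12, 0, 0, 0], [-0.72, 1.78, 0.14, 0, 0, 0], [-0.87, 2.01, 0.16, 0, 0, 0], [-1.03, 2.23, 0.18, 0, 0, 0], [-1.2, 2.44, 0.2, 0, 0, 0], [-1.39, 2.65, 0.22, 0, 0, 0], [-1.58, 2.84, 0.24, 0, 0, 0], [-1.78, 3.03, 0.26, 0, 0, 0], [-2.0, 3.2, 0.28, 0, 0, 0], [-2.22, 3.36, 0.3, 0, 0, 0], [-2.45, 3.52, 0.32, 0, 0, 0], [-2.68, 3.66, 0.34, 0, 0, 0],
```

Call:
{"fn": "move_arm", "kwargs": {
  "increments": [
    [-0.06,0.27,0.02,0,0,0],
    [-0.14,0.53,0.04,0,0,0]
  ]
}}

```text
clock: 17.1
eef_pos: [540.9, -21.1, 178.7]
tool_rot: [-3.141, -0.001, 2.851]
force: [-0.7, -2.5, -0.8]
width: 16.6
```

Call:
{"fn": "move_arm", "kwargs": {
  "increments": [
    [-0.09,0.26,0.02,0,0,0],
    [-0.19,0.52,0.04,0,0,0]
  ]
}}

```text
clock: 17.3
eef_pos: [543.3, -17.9, 178.3]
tool_rot: [-3.138, -0.002, 2.851]
force: [-5.9, -6.7, 4.5]
width: 16.9
```

The pad has met the wood, with tangential force about 8.9 N. I'll hold one row and read again.

Call:
{"fn": "move_arm", "kwargs": {
  "increments": [
    [0,0,0,0,0,0]
  ]
}}

```text
clock: 17.4
eef_pos: [543.4, -17.8, 178.4]
tool_rot: [-3.139, -0.002, 2.851]
force: [-3.7, -6.4, 2.2]
width: 17.1
```

Run:
```python
from h import *
s=ctrl.read_state();print(s['eef_pos'],s['force'],s['width'])
rows([.02,.04,.06])
```

```text
[543.40953674 -17.80437015 178.39491153] [-3.69469597 -6.37800036  2.21790466] 17.06202255485028
phi 2.437 r 54.2 z 178.4 Ftan 7.25 Frad -1.32 Fz 2.2
[-0.05, 0.1, 0.01, 0, 0, 0], [-0.09, 0.2, 0.02, 0, 0, 0], [-0.14, 0.3, 0.02, 0, 0, 0],
```

Call:
{"fn": "move_arm", "kwargs": {
  "increments": [
    [-0.05,0.1,0.01,0,0,0]
  ]
}}

```text
clock: 17.5
eef_pos: [543.5, -17.7, 178.3]
tool_rot: [-3.137, -0.003, 2.85]
force: [-5.6, -6.5, 6.5]
width: 16.9
```

Call:
{"fn": "move_arm", "kwargs": {
  "increments": [
    [0,0,0,0,0,0]
  ]
}}

```text
clock: 17.6
eef_pos: [543.6, -17.6, 178.3]
tool_rot: [-3.137, -0.003, 2.85]
force: [-5.2, -5.2, 4.3]
width: 16.9
```

Call:
{"fn": "move_arm", "kwargs": {
  "increments": [
    [-0.05,0.1,0,0,0,0]
  ]
}}

```text
clock: 17.7
eef_pos: [543.9, -17.2, 178.3]
tool_rot: [-3.136, -0.003, 2.85]
force: [-6.2, -7.2, 6.4]
width: 16.9
```

Call:
{"fn": "move_arm", "kwargs": {
  "increments": [
    [0,0,0,0,0,0]
  ]
}}

```text
clock: 17.8
eef_pos: [543.9, -17.2, 178.3]
tool_rot: [-3.136, -0.003, 2.85]
force: [-5.5, -7.2, 5.5]
width: 16.7
```

Call:
{"fn": "move_arm", "kwargs": {
  "increments": [
    [0,0,0,0,0,0]
  ]
}}

```text
clock: 17.9
eef_pos: [543.9, -17.2, 178.3]
tool_rot: [-3.136, -0.003, 2.85]
force: [-6.6, -7.1, 4.8]
width: 16.7
```

Settled tangential force is about 9.4 N, near the middle of the snug range. I'll relax the lead and open the fingers.

Call:
{"fn": "move_arm", "kwargs": {
  "increments": [
    [0.05,-0.1,-0.03,0,0,0],
    [0.1,-0.2,-0.06,0,0,0]
  ]
}}

```text
clock: 18.1
eef_pos: [543.7, -17.5, 178.6]
tool_rot: [-3.14, -0.001, 2.851]
force: [-0.8, -2.8, -4.5]
width: 16.6
```

Call:
{"fn": "move_arm", "kwargs": {
  "increments": [
    [0,0,0,0,0,0],
    [0,0,0,0,0,0],
    [0,0,0,0,0,0],
    [0,0,0,0,0,0]
  ],
  "grip": 0.2
}}

```text
clock: 18.5
eef_pos: [545.0, -15.8, 179.3]
tool_rot: [3.14, 0.001, 2.852]
force: [-0.1, -0.5, -0.6]
width: 51.3
```

Call:
{"fn": "move_arm", "kwargs": {
  "increments": [
    [0,0,-1,0,0,0],
    [0,0,-3,0,0,0],
    [0,0,-6,0,0,0],
    [0,0,-10,0,0,0],
    [0,0,-13,0,0,0],
    [2,0,-14,0,0,0],
    [5,0,-14,0,0,0],
    [9,0,-14,0,0,0],
    [12,0,-14,0,0,0],
    [12,0,-14,0,0,0]
  ]
}}

```text
clock: 19.5
eef_pos: [426.0, 18.9, 319.8]
tool_rot: [-3.139, -0.0, 2.855]
force: [0.8, 0.5, 0.0]
width: 51.3
```

Run:
```python
from h import *
im=snap('scene','s6')
cv2.imwrite('pics/s6b.png',cv2.resize(cv2.imread('pics/s6.png')[165:255,205:325],None,fx=6.6,fy=6.6,interpolation=2))
```

```text
(no output)
```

View pics/s6b.png

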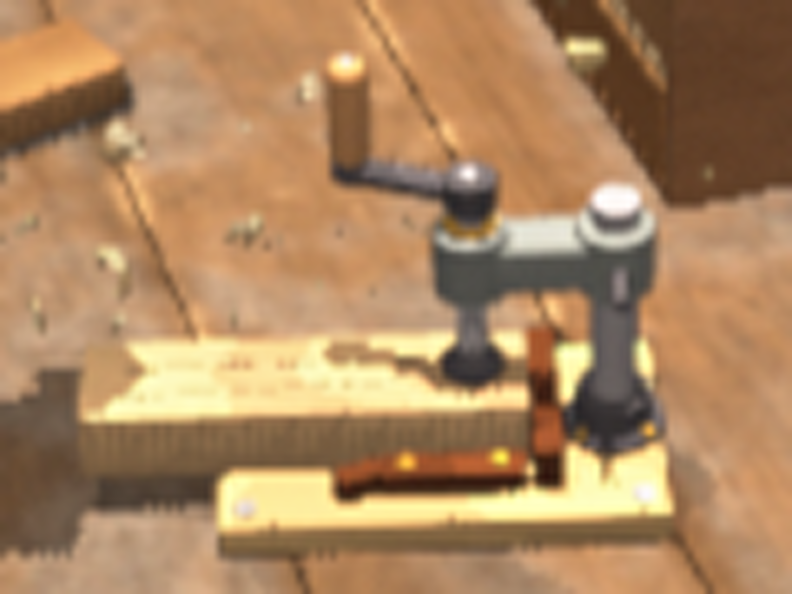

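The pad sits on the wood with its shadow touching it. The billet still meets the stop (x≈530) between the rails, and the robot is clear. I'm handing the job in.

```bash
python3 -c "
from h import *
print(ctrl.finish_job())"
```

```text
the job is handed in; nothing more can be done
None
```

The billet is clamped on the board and the job is handed in, with about 20 s of the 66 s used. I slid it in between the rails until it met the end stop, wound the crank about 4.3 rad clockwise until the pad met the wood, snugged it and let go.

- **Snugness:** the force along the crank's path settled at 9.1–9.7 N, inside the 8–12 N band. Free turning read about 3–4 N against the stated 4 N, so the true force may be slightly higher.
- **Position:** the last scene picture shows the pad on the wood and the billet against the stop between the rails. The robot had let go and was clear. The arm's own reading when the billet met the stop was about 3 mm short of what I expected. The pictures agree with it being home, so I put that down to measuring error.
- **Other things on the bench:** I didn't touch any of them on purpose, but I took no final picture of the whole bench to confirm it.
- **Top camera:** it showed only a blur, so I measured with the scene and wrist cameras instead.

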